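# Sort the lap rollers and rubbing stones off the drip rack

### The job

Clear the sloping drip rack: put the two round iron lap rollers in the round steel pan and the two rectangular rubbing stones in the rectangular wooden tray, each lying down on the container's bottom and not on top of another. Lower each piece in rather than dropping it from well above the rim, let go of everything, and leave the other things on the bench where they are.

Things in the scene. Friction and masses are not known exactly. Their poses are not given: they have to be found in the camera images.
- rack: Dark wooden rack, fixed, 280 mm wide (its y), 160 mm deep, its board sloping 30 deg from level, low edge towards the robot. Origin on the bench under the board's middle: x away from the robot (up-slope), y along the width, z up. Two 16 mm copper uprights at rack x +80, y +-128 mm bend forward 275 mm up to carry the pipe.
- rack_slots (a point): Middle of the board's surface, 105 mm above the rack's origin; axes as the rack's. Four slots at y -108, -36, 36, 108 mm, running up the slope. 12 mm high ribs stand beside each piece only 35 to 55 mm up and down from its middle, 19 mm either side of the slot's middle line; the 70 mm between is free for fingers. A 14 mm lip closes the low end.
- rack_pipe (a point): Middle of the 18 mm copper drip pipe along rack y: rack x -20 mm, 275 mm above the bench. It bars a gripper pointing straight down; one tilted about 30 deg, square to the board, coming from the robot's side, clears it. After lifting about 30 mm off the board, bring a piece towards the robot before raising it, or its upper end meets the pipe.
- pan: Round steel pan, fixed, 220 mm across at the rim, 200 mm at the foot, 42 mm high, wall 4 mm, inner floor 5 mm above the bench. Origin under its centre, z up. It stands left or right of the rack, nearer the robot (the other side has the tray).
- tray: Rectangular pale wooden tray, fixed, 170 mm (its x) by 220 mm (its y), 42 mm high, walls 8 mm, inner floor about 8 mm above the bench. Origin under its centre, z up. It stands on the other side of the rack from the pan.
- roller_a: Dark cast-iron lap roller, round: 110 mm long, a drum 32 mm across and 56 mm long in the middle, thin 18 mm necks and a 32 mm collar at each end. Mass about 0.4 kg. Origin at its centre, 16 mm from its surface; x is its long axis; it may turn about x. It starts lying in one of the four slots of the rack, its long axis up the 30-degree slope; which slot is drawn by lot.
- roller_b: Dark cast-iron lap roller, round: 110 mm long, a drum 32 mm across and 56 mm long in the middle, thin 18 mm necks and a 32 mm collar at each end. Mass about 0.4 kg. Origin at its centre, 16 mm from its surface; x is its long axis; it may turn about x. It starts lying in one of the four slots of the rack, its long axis up the 30-degree slope; which slot is drawn by lot.
- stone_a: Pale grey rubbing stone, a rectangular bar 110 mm long (its x), 36 mm wide (its y), 32 mm thick (its z). Mass about 0.26 kg. Origin at its centre. It starts lying in one of the four slots of the rack, its long axis up the 30-degree slope; which slot is drawn by lot.
- stone_b: Pale grey rubbing stone, a rectangular bar 110 mm long (its x), 36 mm wide (its y), 32 mm thick (its z). Mass about 0.26 kg. Origin at its centre. It starts lying in one of the four slots of the rack, its long axis up the 30-degree slope; which slot is drawn by lot.
- pendant: Violet glass drop pendant lying on the bench, 75 mm long, 38 mm thick; bystander. Origin on the bench under it.
- pumice: Pumice block 90 x 50 x 30 mm on the bench, not on the rack; bystander, not to be sorted. Origin under its centre.
- loupe: Brass-rimmed loupe, 60 mm across and 14 mm high with a short tang, flat on the bench; bystander. Origin under the lens.
- set_square: Steel set-square lying flat behind the rack, 100 x 120 mm, 16 mm high; bystander. Origin under it.
- brush: Bench brush lying behind the rack, about along y; bystander.
- polish_jar: Jar, 64 mm across, 90 mm high, standing right of the rack towards the back; bystander. Origin under it.
- oil_can: Can, 56 mm across, 100 mm high, standing left of the rack towards the back; bystander. Origin under it.

How it is judged:
By the outcome, as a careful person would: the job done as asked, in the order asked, and still so for the second after the job is handed in, with the robot touching nothing.
It also fails if it takes over 72 s, if anything falls off the work surface, if the arm or the gripper's body presses on something with over 40 N, if the wrist force passes 120 N, or if a joint passes its speed limit or range.

### The arm

A 7-joint arm with a two-finger parallel gripper is mounted at the origin on the work surface. World frame = base frame: x ahead of the robot, y to its left, z up, the work surface at z = 0. Lengths are in m, angles in rad, forces in N, time in s.
With the tool pointing down it reaches from about 0.4 to 0.85 m from the base axis. Payload 10.4 kg.
Tool frame: the origin (TCP) lies between the finger pads; the fingertips stand bot.nose_length ahead of it and the grasp point (between the pads) is the TCP (bot.nose_length is the distance from the TCP to the fingertips, in m); z points along the fingers, y is the line along which they close (so a half turn about z gives the same grasp; the last joint's range is limited). The gripper opens to 87 mm and grips with 3 to 60 N. Pads are 19 mm wide; open, the fingers measure 117 mm over their backs; the gripper's body (75 mm by 190 mm) begins 51 mm behind the grasp point.
Start: joints at [1.171, 0.332, -0.065, 1.46, 0.022, 1.35, -0.088], TCP at [0.23, -0.581, 0.242] pointing down, gripper open.
Joint ranges: [-2.6, 2.6], [-0.5, 2.12], [-1.47, 1.34], [0.16, 2.42], [-1.27, 4.41], [0.06, 2.06], [-2.6, 2.6]. Speed limits (rad/s): [2.22, 2.22, 2.79, 2.79, 3.14, 3.14, 3.14].

### API

Orientations are given as a unit quaternion [x, y, z, w].
In Python, from cell import status, optics, sign_off, bot gives the robot as it stands.
- The arm moves only by the shell command python3 -m handwheel 'ROWS'. ROWS is a JSON list of rows, 1 to 8 of them, each of 7 numbers: the opening from 0.0 (shut) to 1.0 (fully open), then dx, dy, dz in m, then a rotation vector rx, ry, rz in rad; each row shifts and turns the commanded pose from where the row before left it, along the tool's axes as they then stand; what a row does not reach is not made up. A row lasts 1/8 s, in which the tool goes at most 0.0625 m and 0.188 rad, less where a joint would pass 70% of its speed; a pose out of reach is approached as far as the arm can. The fingers move at their own pace and stop on an object; the grip force is fixed at half the most. Time passes only in rows, so rows that do not move let the fingers close. It prints the time, the measured TCP pose, the force, the opening and the grip force at its end.
- status.read_state(): the state, without advancing time (a new reading comes with each control period).
- optics.grab_frame(name): name is "scene" or "side" or "wrist"; returns the picture (400x640x3 uint8, red, green, blue); there is no depth.
- optics.camera_info(name): a dict with "fx", "fy", "cx", "cy" (pixels), "R" (3x3) and "t" (3): a world point X has camera coordinates R X + t. Camera axes: x right, y down, z forward; pixel columns grow to the right and rows downward; lengths in m; the calibration is good to about 2 mm. A picture is of the moment at which its call begins: read the wrist's pose just before it. camera_info takes no time and is no camera call; for the wrist camera it gives the pose at the moment of the call.
- sign_off(): hands the job in; it is judged then, once.
The state is a dict: "t": time; "joint_positions": joint angles; "qd": joint speeds; "effort": joint torques, N m; "tcp_pos": TCP position; "eef_rot": TCP orientation; "wrist_force": force on the tool from outside, world axes, zero at the start; "moment": the same for the moment, N m; "grip_width": opening from 0.0 (shut) to 1.0 (fully open); "gripper_force": force on a finger pad.
Only numpy, scipy, OpenCV 4.12 (cv2) and the standard library are available. Lean on these libraries where they do the work, as an engineer would, in place of code of your own. Each camera call takes 0.05 s, during which the arm holds its last target. There are 200 camera calls.

## Working session

There is one attempt and no reset: what is moved stays moved. The work goes in short steps, Python scripts to look and compute and a shell command to move; the robot and the scene stay as the last step left them, time stands still between calls to the robot, and variables do not carry over. Pictures are saved under pics/ and viewed, at most 10 in all, crops included, and the job is handed in when it is done.

```bash
mkdir -p pics; ls; python3 - <<'E'
from cell import status, optics, bot
import cv2,numpy as np
s=status.read_state();print({k:np.round(v,3).tolist() for k,v in s.items()},bot.nose_length)
for n in("scene","side"):
    cv2.imwrite(f"pics/{n}0.png",optics.grab_frame(n)[:,:,::-1]);print(n,{k:np.round(v,4).tolist() for k,v in optics.camera_info(n).items()})
E
```

```text
pics
{'t': 0.0, 'joint_positions': [1.171, 0.333, -0.065, 1.461, 0.022, 1.35, -0.088], 'qd': [-0.0, 0.001, 0.001, 0.0, -0.0, -0.0, 0.002], 'effort': [0.0, -62.326, 0.025, -38.989, -0.061, 0.04, 0.0], 'tcp_pos': [0.23, -0.581, 0.241], 'eef_rot': [0.982, 0.187, -0.0, -0.001], 'wrist_force': [-0.178, 0.616, -0.082], 'moment': [0.033, 0.044, -0.054], 'gripper_force': 0.0, 'grip_width': 0.999} 0.019
scene {'fx': 497.1351, 'fy': 497.1351, 'cx': 314.2578, 'cy': 203.7705, 'R': [[-0.0995, 0.9949, 0.0143], [0.806, 0.089, -0.5852], [-0.5835, -0.0467, -0.8108]], 't': [0.0786, -0.3413, 1.803]}
side {'fx': 514.8642, 'fy': 514.8642, 'cx': 312.1778, 'cy': 196.4304, 'R': [[-0.7214, -0.6921, 0.0238], [-0.4178, 0.4075, -0.812], [0.5523, -0.5957, -0.5831]], 't': [0.412, 0.3781, 0.9685]}
```

View pics/scene0.png

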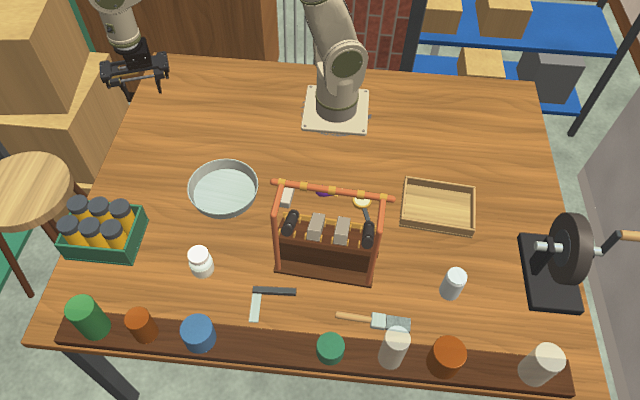

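View pics/side0.png

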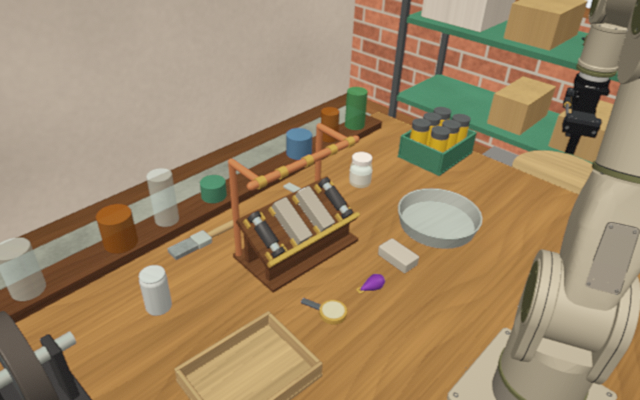

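The scene picture shows the pan on the right of the robot (-y, about (223,188)) and the tray on its left (about (438,206)). The rollers are in the outer slots (290,222) and (368,233), the stones in the inner ones (315,227) and (342,230). I'll zoom in to measure.

```bash
python3 - <<'E'
import cv2
a=cv2.imread("pics/scene0.png")[150:300,180:486];cv2.imwrite("pics/sc.png",cv2.resize(a,None,fx=2.6,fy=2.6,interpolation=cv2.INTER_CUBIC))
a=cv2.imread("pics/side0.png")[120:400,170:490];cv2.imwrite("pics/sd.png",cv2.resize(a,None,fx=2.1,fy=2.1,interpolation=cv2.INTER_CUBIC))
E
```

```text
(no output)
```

View pics/sc.png

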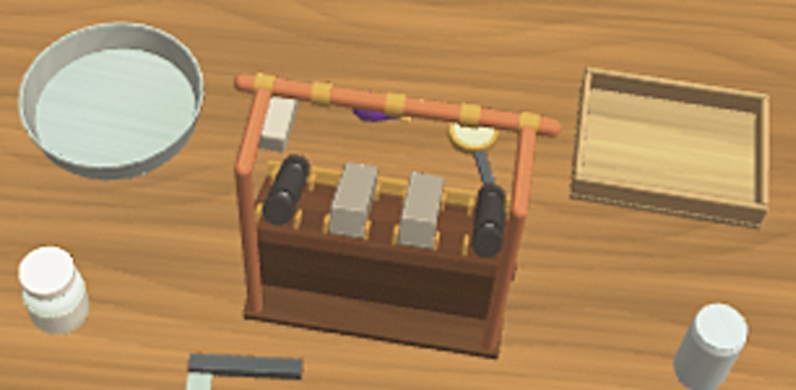

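View pics/sd.png

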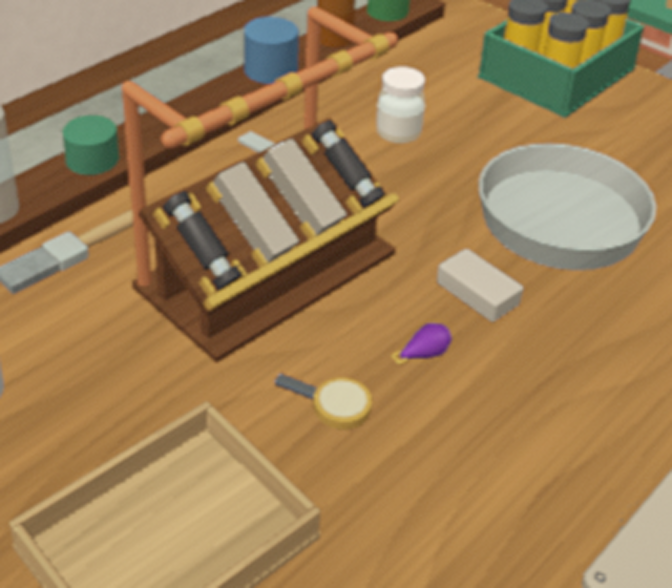

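The crops show the rack slightly yawed, with the stones' top faces at scene-crop (356,190) and (423,200). The pan rim's centre is near (111,92), and the tray rim corners are at (588,69), (769,95), (764,213) and (573,193).

```bash
cat > h.py <<'E'
import numpy as np
from cell import optics,status
from scipy.spatial.transform import Rotation as Ro
C={n:optics.camera_info(n) for n in("scene","side")}
def px(n,p): # crop->full
    p=np.array(p,float); return p/2.6+[180,150] if n=="scene" else p/2.1+[170,120]
def proj(n,X,c=None):
    c=c or C[n];q=np.array(c["R"])@X+c["t"];return np.array([c["fx"]*q[0]/q[2]+c["cx"],c["fy"]*q[1]/q[2]+c["cy"]])
def ray(n,p,z,c=None):
    c=c or C[n];R=np.array(c["R"]);d=R.T@[(p[0]-c["cx"])/c["fx"],(p[1]-c["cy"])/c["fy"],1];o=-R.T@np.array(c["t"]);return o+d*(z-o[2])/d[2]
E
python3 - <<'E'
from h import *
from scipy.optimize import least_squares
S,D="scene","side"
b=np.pi/6;up=np.array([np.cos(b),0,np.sin(b)]);nn=np.array([-np.sin(b),0,np.cos(b)]);y=np.array([0,1,0]);o=np.array([0,0,.105])
def st(sl,u,v): return o+y*(sl+v)+up*u+nn*.032
obs=[]
for cam,sl,pts in[(S,-.036,[(346,165),(377,167),(368,214),(333,212)]),(S,.036,[(411,174),(443,176),(437,226),(402,224)]),
 (D,-.036,[(316,233),(345,212),(291,138),(262,152)]),(D,.036,[(267,258),(298,240),(243,164),(216,176)])]:
    sg=[(-.055,-.018),(-.055,.018),(.055,.018),(.055,-.018)] if cam==S else [(-.055,.018),(-.055,-.018),(.055,-.018),(.055,.018)]
    obs+=[(cam,st(sl,*s),px(cam,p),1) for s,p in zip(sg,pts)]
obs+=[(S,np.array([.08,-.128,.012]),px(S,(256,312)),0),(S,np.array([.08,.128,.012]),px(S,(491,347)),0),
 (S,np.array([-.02,0,.275]),px(S,(397,104)),0),(D,np.array([-.02,0,.275]),px(D,(287,86)),0)]
def W(p,X,s):
    R=Ro.from_euler('z',p[2]).as_matrix();return R@(X+s*p[3]*up)+[p[0],p[1],0]
f=lambda p:np.concatenate([proj(n,W(p,X,s))-q for n,X,q,s in obs])
r=least_squares(f,[.65,0,0,0],loss="soft_l1");print("rack x,y,yaw,slide",r.x.round(4));print(f(r.x).reshape(-1,2).round(1).tolist())
for sl in(-.108,-.036,.036,.108): print(sl,W(r.x,o+y*sl+nn*.016,1).round(4))
for n,p in((S,(111,92)),(D,(566,197))): print("pan",ray(n,px(n,p),.042).round(3))
for p in((588,69),(769,95),(764,213),(573,193)): print("tray S",ray(S,px(S,p),.042).round(3))
for p in((208,404),(318,515),(13,526)): print("tray D",ray(D,px(D,p),.042).round(3))
for n,a in((S,[(293,163),(283,205),(489,195),(487,240)]),(D,[(180,205),(228,275),(322,130),(370,195)])):
    for p in a: print("roller",n,ray(n,px(n,p),.12).round(3))
E
```

```text
rack x,y,yaw,slide [ 0.6048  0.0195 -0.057  -0.0071]
[[0.1, -0.8], [0.7, 0.2], [-0.3, -0.3], [-0.3, -1.5], [0.2, -0.8], [0.6, 0.2], [0.3, -1.1], [0.2, -2.3], [2.5, -2.5], [-0.4, 1.1], [-1.3, 0.1], [1.3, -1.0], [2.8, -1.1], [-0.2, 0.7], [-1.2, -0.9], [-0.3, -0.6], [0.1, 0.2], [0.1, 0.2], [-0.4, 2.1], [-2.6, -1.8]]
-0.108 [ 0.5845 -0.0875  0.1153]
-0.036 [ 0.5886 -0.0156  0.1153]
0.036 [0.5927 0.0563 0.1153]
0.108 [0.5968 0.1282 0.1153]
pan [ 0.419 -0.323  0.042]
pan [ 0.408 -0.313  0.042]
tray S [0.32  0.244 0.042]
tray S [0.336 0.461 0.042]
tray S [0.507 0.44  0.042]
tray S [0.504 0.226 0.042]
tray D [0.474 0.232 0.042]
tray D [0.309 0.25  0.042]
tray D [0.491 0.447 0.042]
roller scene [ 0.551 -0.086  0.12 ]
roller scene [ 0.605 -0.09   0.12 ]
roller scene [0.569 0.125 0.12 ]
roller scene [0.625 0.125 0.12 ]
roller side [0.656 0.105 0.12 ]
roller side [0.534 0.147 0.12 ]
roller side [ 0.647 -0.117  0.12 ]
roller side [ 0.52 -0.06  0.12]
```

The fit is consistent: residuals are about 1–2 px, and the pan and tray agree between the two cameras to about 1 cm. I'll use pan centre (0.413,-0.317), and tray centre (0.402,0.346) with yaw about -0.08. Next I plan the moves.

```bash
cat >> h.py <<'E'
yaw=-.057
up=Ro.from_euler('z',yaw).apply([np.cos(np.pi/6),0,.5]);nn=Ro.from_euler('z',yaw).apply([-.5,0,np.cos(np.pi/6)]);yr=Ro.from_euler('z',yaw).apply([0,1,0])
TILT=Ro.from_matrix(np.column_stack([up,-yr,-nn]))
def flat(a): return Ro.from_euler('z',a)*Ro.from_euler('x',np.pi)
SL={i:np.array(p) for i,p in enumerate([(.5845,-.0875,.1153),(.5886,-.0156,.1153),(.5927,.0563,.1153),(.5968,.1282,.1153)])}
def plan(*wps):
    "each wp: ('R',Rot) or ('T',pos); prints total in tool axes"
    s=status.read_state();p=np.array(s["tcp_pos"]);R=Ro.from_quat(s["eef_rot"])
    for k,v in wps:
        if k=='R':
            d=(R.inv()*v).as_rotvec();R=v;print('R',d.round(4),'rows',np.linalg.norm(d)/.188)
        else:
            d=R.inv().apply(v-p);p=np.array(v);print('T',d.round(4),'rows',np.linalg.norm(d)/.0625)
E
python3 - <<'E'
from h import *
c=SL[0]
plan(('T',[.40,-.33,.26]),('R',TILT),('T',c+nn*.13-up*.03),('T',c+nn*.008))
E
```

```text
T [ 0.2505 -0.1707 -0.0189] rows 4.8595396369621415
R [-0.1147  0.5156  0.4235] rows 3.6011720248752264
T [ 0.0452 -0.2526  0.0805] rows 4.303387473351402
T [ 0.03  -0.     0.122] rows 2.0101502431410454
```

```bash
python3 -m handwheel '[[0.65,0.0358,-0.0244,-0.0027,0,0,0],[0.65,0.0358,-0.0244,-0.0027,0,0,0],[0.65,0.0358,-0.0244,-0.0027,0,0,0],[0.65,0.0358,-0.0244,-0.0027,0,0,0],[0.65,0.0358,-0.0244,-0.0027,0,0,0],[0.65,0.0358,-0.0244,-0.0027,0,0,0],[0.65,0.0358,-0.0244,-0.0027,0,0,0]]'
python3 -m handwheel '[[0.65,0,0,0,-0.0229,0.1031,0.0847],[0.65,0,0,0,-0.0229,0.1031,0.0847],[0.65,0,0,0,-0.0229,0.1031,0.0847],[0.65,0,0,0,-0.0229,0.1031,0.0847],[0.65,0,0,0,-0.0229,0.1031,0.0847],[0.65,0,0,0,0,0,0]]'
python3 - <<'E'
from h import *
c=SL[0];print(status.read_state()["joint_positions"])
plan(('R',TILT),('T',c+nn*.13-up*.03),('T',c+nn*.008))
E
```

```text
t: 0.98
tcp_pos: [0.4006, -0.3288, 0.2603]
eef_rot: [0.982, 0.187, -0.0, -0.0]
wrist_force: [1.6, 0.6, -0.4]
grip_width: 0.65
gripper_force: 0.0
t: 1.72
tcp_pos: [0.3986, -0.33, 0.2596]
eef_rot: [0.966, -0.028, 0.258, 0.008]
wrist_force: [0.0, 0.0, -0.1]
grip_width: 0.646
gripper_force: 0.0
[ 0.99924812 -0.15363019 -0.15613339  2.04203464 -0.48815997  0.92183668
 -0.55497566]
R [ 0.001   0.0009 -0.0013] rows 0.010122163206940102
T [ 0.0466 -0.2527  0.0809] rows 4.3102445071381315
T [ 0.03  -0.     0.122] rows 2.0101502431410454
```

```bash
python3 -m handwheel '[[0.65,0.0078,-0.0421,0.0135,0,0,0],[0.65,0.0078,-0.0421,0.0135,0,0,0],[0.65,0.0078,-0.0421,0.0135,0,0,0],[0.65,0.0078,-0.0421,0.0135,0,0,0],[0.65,0.0078,-0.0421,0.0135,0,0,0],[0.65,0.0078,-0.0421,0.0135,0,0,0],[0.65,0,0,0,0,0,0]]'
python3 - <<'E'
from h import *
import cv2
c=optics.camera_info("wrist");im=optics.grab_frame("wrist")[:,:,::-1].copy()
for i in SL:
    for u in(-.055,0,.055):
        q=proj("w",SL[i]+up*u+nn*.016,c)
        if abs(q).max()<2000: cv2.circle(im,tuple(int(v) for v in q),4,(0,0,255),1)
cv2.imwrite("pics/w1.png",im)
plan(('T',SL[0]+nn*.008))
E
```

```text
t: 2.6
tcp_pos: [0.4966, -0.0788, 0.2136]
eef_rot: [0.966, -0.023, 0.258, 0.008]
wrist_force: [0.6, -0.9, 0.7]
grip_width: 0.652
gripper_force: 0.0
T [0.0276 0.0018 0.1215] rows 1.9942435505475455
```

View pics/w1.png

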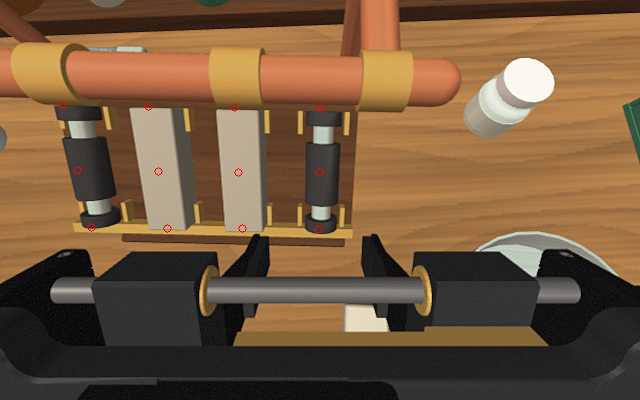

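The wrist view confirms the fit: the near roller's middle is at (322,172) against a predicted (320,172), and the stones are within 3 px. The far roller is about 13 px off, which is explained by its axis lying below the marked height. Descend and grip.

```bash
python3 -m handwheel '[[0.65,0.014,0.0009,0.03,0,0,0],[0.65,0.0136,0.0009,0.03,0,0,0],[0.65,0,0,0.03,0,0,0],[0.65,0,0,0.02,0,0,0],[0.65,0,0,0.0115,0,0,0],[0.65,0,0,0,0,0,0]]'
python3 -m handwheel '[[0,0,0,0,0,0,0],[0,0,0,0,0,0,0],[0,0,0,0,0,0,0],[0,0,0,0,0,0,0]]'
python3 - <<'E'
from h import *
c=SL[0];p=c+nn*.043;q=p-np.array([.17,.03,-.04])
plan(('T',p),('T',q),('R',flat(yaw)),('T',[.413,-.352,.15]),('T',[.413,-.352,.032]))
E
```

```text
t: 3.4
tcp_pos: [0.5795, -0.0907, 0.122]
eef_rot: [0.966, -0.027, 0.257, 0.009]
wrist_force: [-12.6, 1.9, 11.4]
grip_width: 0.648
gripper_force: 8.0
t: 3.9
tcp_pos: [0.5801, -0.0926, 0.1226]
eef_rot: [0.966, -0.028, 0.259, 0.009]
wrist_force: [-3.8, -4.8, 5.5]
grip_width: 0.361
gripper_force: 31.0
T [-0.0001 -0.0051 -0.0347] rows 0.5605507437920972
T [-0.1255  0.0402 -0.1185] rows 2.835207223467097
R [ 0.0041 -0.5235 -0.0018] rows 2.7847089403743324
T [0.0334 0.2342 0.0425] rows 3.84580818905456
T [ 0.    -0.     0.118] rows 1.8880000000000003
```

Gripped: the opening of 31 mm matches the drum. The fingertips touched lightly on the way down, so I'll stay about 4 mm higher next time. Lift and bring it out.

```bash
python3 -m handwheel '[[0,0,0,-0.015,0,0,0],[0,0,0,-0.02,0,0,0],[0,-0.0251,0.008,-0.0237,0,0,0],[0,-0.0251,0.008,-0.0237,0,0,0],[0,-0.0251,0.008,-0.0237,0,0,0],[0,-0.0251,0.008,-0.0237,0,0,0],[0,-0.0251,0.008,-0.0237,0,0,0],[0,0,0,0,0,0,0]]'
python3 -m handwheel '[[0,0,0,0,0,-0.131,0],[0,0,0,0,0,-0.131,0],[0,0,0,0,0,-0.131,0],[0,0,0,0,0,-0.131,0],[0,0,0,0,0,0,0]]'
python3 - <<'E'
from h import *
print(status.read_state()["grip_width"],status.read_state()["tcp_pos"])
plan(('R',flat(yaw)),('T',[.413,-.352,.12]),('T',[.413,-.352,.031]))
E
```

```text
t: 4.9
tcp_pos: [0.3903, -0.1194, 0.1908]
eef_rot: [0.966, -0.028, 0.257, 0.007]
wrist_force: [0.5, -0.3, -3.9]
grip_width: 0.358
gripper_force: 30.0
t: 5.52
tcp_pos: [0.3941, -0.1186, 0.1922]
eef_rot: [1.0, -0.028, 0.0, -0.001]
wrist_force: [0.3, 0.8, -3.7]
grip_width: 0.361
gripper_force: 30.0
0.3609585514808028 [ 0.3941491  -0.1186176   0.19217018]
R [-0.0026 -0.0002  0.0016] rows 0.016453159883482487
T [0.0321 0.2319 0.0722] rows 3.9202035882757396
T [ 0.    -0.     0.089] rows 1.4240000000000002
```

```bash
python3 -m handwheel '[[0,0.0054,0.0387,0.012,0,0,0],[0,0.0054,0.0387,0.012,0,0,0],[0,0.0054,0.0387,0.012,0,0,0],[0,0.0054,0.0387,0.012,0,0,0],[0,0.0054,0.0387,0.012,0,0,0],[0,0.0054,0.0387,0.012,0,0,0],[0,0,0,0,0,0,0]]'
python3 -m handwheel '[[0,0,0,0.03,0,0,0],[0,0,0,0.03,0,0,0],[0,0,0,0.02,0,0,0],[0,0,0,0.008,0,0,0],[0,0,0,0,0,0,0]]'
python3 - <<'E'
from h import *
import cv2
cv2.imwrite("pics/w2.png",np.hstack([optics.grab_frame("scene")[110:250,170:330,::-1],optics.grab_frame("side")[140:280,350:510,::-1]]).repeat(2,0).repeat(2,1))
E
```

```text
t: 6.4
tcp_pos: [0.4098, -0.3553, 0.1195]
eef_rot: [1.0, -0.031, 0.0, 0.0]
wrist_force: [0.4, 1.9, -3.4]
grip_width: 0.358
gripper_force: 30.0
t: 7.02
tcp_pos: [0.4117, -0.3524, 0.0328]
eef_rot: [1.0, -0.028, 0.0, 0.001]
wrist_force: [0.7, -0.3, -3.3]
grip_width: 0.358
gripper_force: 30.0
```

View pics/w2.png

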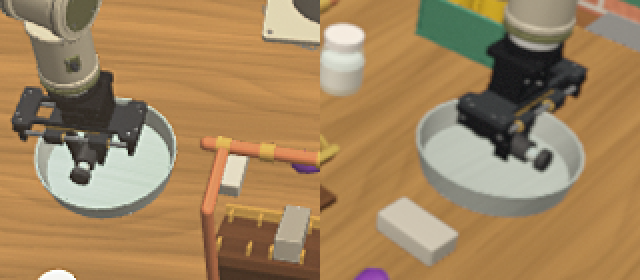

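The pictures show the gripper and roller well inside the pan and clear of the wall, with the roller at about (85,165) in the left half. I'll lower the last few mm and let go.

```bash
python3 -m handwheel '[[0,0,0,0.003,0,0,0],[0,0,0,0.0015,0,0,0],[0,0,0,0,0,0,0]]'
python3 -m handwheel '[[0.6,0,0,0,0,0,0],[0.6,0,0,0,0,0,0],[0.6,0,0,0,0,0,0],[0.6,0,0,-0.02,0,0,0],[0.6,0,0,-0.04,0,0,0],[0.6,0,0,-0.05,0,0,0],[0.6,0,0,-0.05,0,0,0],[0.6,0,0,0,0,0,0]]'
python3 - <<'E'
from h import *
c=SL[3]
plan(('T',[.41,.09,.24]),('R',TILT),('T',c+nn*.10-up*.03),('T',c+nn*.011))
E
```

```text
t: 7.5
tcp_pos: [0.4115, -0.3525, 0.0279]
eef_rot: [1.0, -0.029, -0.0, 0.0]
wrist_force: [-0.3, 0.5, -3.6]
grip_width: 0.36
gripper_force: 30.0
t: 8.5
tcp_pos: [0.4137, -0.3533, 0.1934]
eef_rot: [1.0, -0.028, 0.003, 0.003]
wrist_force: [0.9, -0.8, -0.5]
grip_width: 0.602
gripper_force: 0.0
T [-0.0284 -0.4421 -0.0497] rows 7.13283493096098
R [0.0063 0.5176 0.0021] rows 2.7532091908354386
T [ 0.0673 -0.0488  0.1002] rows 2.0822318381530924
T [0.03  0.    0.089] rows 1.5027228620074962
```

```bash
python3 -m handwheel '[[0.65,-0.0035,-0.0553,-0.0062,0,0,0],[0.65,-0.0035,-0.0553,-0.0062,0,0,0],[0.65,-0.0035,-0.0553,-0.0062,0,0,0],[0.65,-0.0035,-0.0553,-0.0062,0,0,0],[0.65,-0.0035,-0.0553,-0.0062,0,0,0],[0.65,-0.0035,-0.0553,-0.0062,0,0,0],[0.65,-0.0035,-0.0553,-0.0062,0,0,0],[0.65,-0.0035,-0.0553,-0.0062,0,0,0]]'
python3 -m handwheel '[[0.65,0,0,0,0.0016,0.1294,0],[0.65,0,0,0,0.0016,0.1294,0],[0.65,0,0,0,0.0016,0.1294,0],[0.65,0,0,0,0.0016,0.1294,0],[0.65,0,0,0,0,0,0]]'
python3 - <<'E'
from h import *
c=SL[3]
plan(('R',TILT),('T',c+nn*.10-up*.03),('T',c+nn*.011))
E
```

```text
t: 9.5
tcp_pos: [0.4082, 0.093, 0.2373]
eef_rot: [1.0, -0.028, 0.0, 0.001]
wrist_force: [1.2, -0.8, 0.0]
grip_width: 0.646
gripper_force: 0.0
t: 10.12
tcp_pos: [0.4059, 0.0898, 0.2382]
eef_rot: [0.979, -0.027, 0.201, 0.011]
wrist_force: [-0.1, -0.3, -0.0]
grip_width: 0.654
gripper_force: 0.0
R [0.0099 0.1191 0.0042] rows 0.6361112204838398
T [ 0.0717 -0.0492  0.1007] rows 2.1280505918141293
T [0.03  0.    0.089] rows 1.5027228620074962
```

```bash
python3 -m handwheel '[[0.65,0,0,0,0.005,0.06,0.002],[0.65,0,0,0,0.005,0.06,0.002],[0.65,0,0,0,0,0,0]]'
python3 - <<'E'
from h import *
c=SL[3];print(np.round(status.read_state()["joint_positions"],2))
plan(('R',TILT),('T',c+nn*.10-up*.03),('T',c+nn*.011))
E
```

```text
t: 10.5
tcp_pos: [0.4056, 0.0872, 0.2398]
eef_rot: [0.969, -0.03, 0.244, 0.011]
wrist_force: [-0.0, 0.5, -0.5]
grip_width: 0.646
gripper_force: 0.0
[ 0.06 -0.5  -0.44  2.29  0.01  0.86 -2.01]
R [ 0.0082  0.0308 -0.002 ] rows 0.16976333500731416
T [ 0.0711 -0.0518  0.1021] rows 2.1558130638032913
T [0.03  0.    0.089] rows 1.5027228620074962
```

Joint 2 is at its limit this close in, so I'll finish the turn further out.

```bash
python3 -m handwheel '[[0.65,0.018,-0.013,0.0255,0,0,0],[0.65,0.018,-0.013,0.0255,0,0,0],[0.65,0.018,-0.013,0.0255,0,0,0],[0.65,0.017,-0.013,0.0255,0.008,0.0308,-0.002],[0.65,0,0,0,0,0,0]]'
python3 - <<'E'
from h import *
c=SL[3];print(np.round(status.read_state()["joint_positions"],2))
plan(('R',TILT),('T',c+nn*.011))
E
```

```text
t: 11.12
tcp_pos: [0.5211, 0.1283, 0.1822]
eef_rot: [0.966, -0.031, 0.257, 0.008]
wrist_force: [0.4, -0.7, 0.8]
grip_width: 0.653
gripper_force: 0.0
[ 0.2  -0.1  -0.65  2.15  0.32  0.64 -2.32]
R [ 0.0028  0.0025 -0.0071] rows 0.042741021324143785
T [ 0.032  -0.0042  0.0847] rows 1.4504998095457275
```

```bash
python3 -m handwheel '[[0.65,0.016,-0.0042,0.02,0,0,-0.007],[0.65,0.016,0,0.025,0,0,0],[0.65,0,0,0.02,0,0,0],[0.65,0,0,0.0135,0,0,0],[0.65,0,0,0.006,0,0,0],[0.65,0,0,0,0,0,0]]'
python3 -m handwheel '[[0,0,0,0,0,0,0],[0,0,0,0,0,0,0],[0,0,0,0,0,0,0],[0,0,0,0,0,0,0]]'
python3 - <<'E'
from h import *
print(np.round(status.read_state()["joint_positions"],2))
c=SL[3];p=c+nn*.046;q=p+np.array([-.15,-.03,.02])
plan(('T',p),('T',q),('R',flat(yaw)),('T',[.413,-.282,.12]),('T',[.413,-.282,.033]))
E
```

```text
t: 11.88
tcp_pos: [0.5906, 0.129, 0.1269]
eef_rot: [0.965, -0.027, 0.259, 0.009]
wrist_force: [0.0, -0.3, -0.1]
grip_width: 0.649
gripper_force: 0.0
t: 12.38
tcp_pos: [0.5905, 0.1301, 0.1267]
eef_rot: [0.965, -0.026, 0.26, 0.009]
wrist_force: [-3.2, -1.4, 2.1]
grip_width: 0.357
gripper_force: 30.0
[ 0.17  0.16 -0.62  2.07  0.65  0.56 -2.54]
T [-0.0001  0.0016 -0.0329] rows 0.5270780177904557
T [-0.1182  0.0382 -0.0915] rows 2.4683597792866423
R [ 0.0033 -0.5257  0.0033] rows 2.7962522719797858
T [0.0109 0.3815 0.0551] rows 6.170021087745543
T [ 0.    -0.     0.087] rows 1.3920000000000001
```

```bash
python3 -m handwheel '[[0,0,0,-0.015,0,0,0],[0,0,0,-0.02,0,0,0],[0,-0.0296,0.0096,-0.0229,0,0,0],[0,-0.0296,0.0096,-0.0229,0,0,0],[0,-0.0296,0.0096,-0.0229,0,0,0],[0,-0.0296,0.0096,-0.0229,0,0,0],[0,0,0,0,0,0,0]]'
python3 -m handwheel '[[0,0,0,0,0,-0.131,0],[0,0,0,0,0,-0.131,0],[0,0,0,0,0,-0.131,0],[0,0,0,0,0,-0.131,0],[0,0,0,0,0,0,0]]'
python3 - <<'E'
from h import *
print(np.round(status.read_state()["joint_positions"],2))
plan(('R',flat(yaw)),('T',[.413,-.282,.12]),('T',[.413,-.282,.033]))
E
```

```text
t: 13.25
tcp_pos: [0.4206, 0.1002, 0.1762]
eef_rot: [0.965, -0.026, 0.259, 0.01]
wrist_force: [0.6, -0.1, -4.3]
grip_width: 0.357
gripper_force: 30.0
t: 13.88
tcp_pos: [0.424, 0.101, 0.1755]
eef_rot: [1.0, -0.028, -0.001, 0.001]
wrist_force: [0.2, 0.5, -6.0]
grip_width: 0.356
gripper_force: 30.0
[ 0.14 -0.01 -0.47  2.   -0.    1.16 -1.96]
R [0.0026 0.0009 0.0013] rows 0.016442286607431408
T [0.0109 0.383  0.0555] rows 6.194580210262623
T [ 0.    -0.     0.087] rows 1.3920000000000001
```

```bash
python3 -m handwheel '[[0,0.0014,0.0479,0.0069,0,0,0],[0,0.0014,0.0479,0.0069,0,0,0],[0,0.0014,0.0479,0.0069,0,0,0],[0,0.0014,0.0479,0.0069,0,0,0],[0,0.0014,0.0479,0.0069,0,0,0],[0,0.0014,0.0479,0.0069,0,0,0],[0,0.0014,0.0479,0.0069,0,0,0],[0,0.0014,0.0479,0.0069,0,0,0]]'
python3 -m handwheel '[[0,0,0,0,0,0,0]]'
python3 - <<'E'
from h import *
import cv2
plan(('R',flat(yaw)),('T',[.413,-.282,.033]))
cv2.imwrite("pics/w3.png",np.hstack([optics.grab_frame("scene")[110:250,170:330,::-1],optics.grab_frame("side")[140:280,350:510,::-1]]).repeat(2,0).repeat(2,1))
E
```

```text
t: 14.88
tcp_pos: [0.413, -0.2834, 0.1229]
eef_rot: [1.0, -0.027, 0.002, 0.003]
wrist_force: [1.2, 0.1, -4.7]
grip_width: 0.362
gripper_force: 30.0
t: 15.0
tcp_pos: [0.4116, -0.2856, 0.1223]
eef_rot: [1.0, -0.03, 0.001, 0.003]
wrist_force: [0.5, 0.8, -4.9]
grip_width: 0.362
gripper_force: 30.0
R [ 0.0061 -0.0026 -0.0025] rows 0.03765521960005625
T [ 0.0011 -0.0037  0.0893] rows 1.4306931217096186
```

View pics/w3.png

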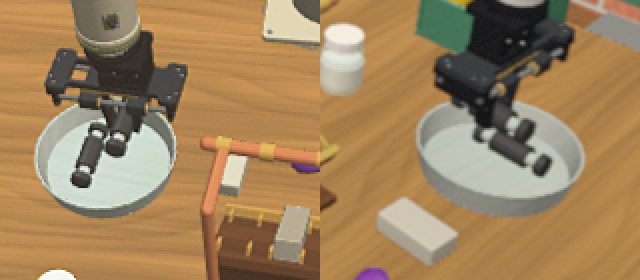

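The first roller lies in the pan with ends at about (97,130) and (82,182). I'll check how much room there is beside it.

```bash
python3 - <<'E'
from h import *
for p in((99,130),(82,180)): print(ray("scene",np.array(p)/2+[170,110],.021).round(3))
for p in((482,132),(541,166)): print(ray("side",np.array([p[0]-320,p[1]])/2+[350,140],.021).round(3))
E
```

```text
[ 0.363 -0.348  0.021]
[ 0.463 -0.353  0.021]
[ 0.457 -0.353  0.021]
[ 0.36  -0.345  0.021]
```

It stayed put at y ≈ -0.35, so lower the second roller.

```bash
python3 -m handwheel '[[0,0.001,-0.007,0.025,0.006,0,0],[0,0,0,0.03,0,0,0],[0,0,0,0.02,0,0,0],[0,0,0,0.013,0,0,0],[0,0,0,0.002,0,0,0],[0,0,0,0.001,0,0,0],[0,0,0,0,0,0,0]]'
```

```text
t: 15.98
tcp_pos: [0.4151, -0.2756, 0.0327]
eef_rot: [1.0, -0.027, 0.001, -0.001]
wrist_force: [0.4, -0.8, -4.8]
grip_width: 0.358
gripper_force: 30.0
```

```bash
python3 -m handwheel '[[0,0,0,0.002,0,0,0],[0,0,0,0.001,0,0,0],[0.58,0,0,0,0,0,0],[0.58,0,0,0,0,0,0],[0.58,0,0,0,0,0,0],[0.58,0,0,-0.02,0,0,0],[0.58,0,0,-0.05,0,0,0],[0.65,0,0,-0.05,0,0,0]]'
python3 -m handwheel '[[0.65,0,0,-0.02,0,0,0],[0.65,0,0,0,0,0,0]]'
python3 - <<'E'
from h import *
c=SL[2]
plan(('T',[.46,.03,.22]),('R',TILT),('T',c+nn*.10-up*.03),('T',c+nn*.011))
E
```

```text
t: 16.98
tcp_pos: [0.4142, -0.2755, 0.1502]
eef_rot: [1.0, -0.027, 0.001, -0.001]
wrist_force: [1.5, -0.9, -0.8]
grip_width: 0.621
gripper_force: 0.0
t: 17.23
tcp_pos: [0.4152, -0.2761, 0.1704]
eef_rot: [1.0, -0.027, 0.002, -0.0]
wrist_force: [0.0, -0.2, -1.2]
grip_width: 0.652
gripper_force: 0.0
T [ 0.0282 -0.3082 -0.0492] rows 5.0136431774875705
R [-0.0014  0.5193  0.0021] rows 2.76215158948284
T [ 0.0311 -0.0338  0.0562] rows 1.16092494062427
T [ 0.03  -0.     0.089] rows 1.5027228620074962
```

```bash
python3 -m handwheel '[[0.65,0.004,-0.044,-0.007,0,0,0],[0.65,0.004,-0.044,-0.007,0,0,0],[0.65,0.004,-0.044,-0.007,0,0,0],[0.65,0.004,-0.044,-0.007,0,0,0],[0.65,0.004,-0.044,-0.007,0,0,0],[0.65,0.004,-0.044,-0.007,0,0,0],[0.65,0.004,-0.044,-0.007,0,0,0]]'
python3 -m handwheel '[[0.65,0,0,0,0,0.13,0],[0.65,0,0,0,0,0.13,0],[0.65,0,0,0,0,0.13,0],[0.65,0,0,0,0,0.13,0],[0.65,0,0,0,0,0,0]]'
python3 - <<'E'
from h import *
c=SL[2];print(np.round(status.read_state()["joint_positions"],2))
plan(('R',TILT),('T',c+nn*.10-up*.03),('T',c+nn*.011))
E
```

```text
t: 18.1
tcp_pos: [0.4586, 0.0316, 0.2175]
eef_rot: [1.0, -0.027, -0.0, -0.001]
wrist_force: [0.6, -0.4, 0.3]
grip_width: 0.653
gripper_force: 0.0
t: 18.73
tcp_pos: [0.4571, 0.0297, 0.2166]
eef_rot: [0.966, -0.026, 0.257, 0.007]
wrist_force: [0.1, -0.0, 0.4]
grip_width: 0.648
gripper_force: 0.0
[ 0.21 -0.38 -0.4   2.29 -0.03  0.7  -1.8 ]
R [-0.0019  0.0046  0.0017] rows 0.02775819232283716
T [ 0.0353 -0.0343  0.0547] rows 1.1770368092574581
T [ 0.03  -0.     0.089] rows 1.5027228620074962
```

```bash
python3 -m handwheel '[[0.65,0.0175,-0.017,0.0275,0,0,0],[0.65,0.018,-0.017,0.027,0,0.004,0],[0.65,0.015,0,0.025,0,0,0],[0.65,0.015,0,0.025,0,0,0],[0.65,0,0,0.02,0,0,0],[0.65,0,0,0.013,0,0,0],[0.65,0,0,0.005,0,0,0],[0.65,0,0,0,0,0,0]]'
python3 -m handwheel '[[0,0,0,0,0,0,0],[0,0,0,0,0,0,0],[0,0,0,0,0,0,0],[0,0,0,0,0,0,0]]'
python3 - <<'E'
from h import *
print(np.round(status.read_state()["joint_positions"],2))
c=SL[2];p=c+nn*.046;q=p+np.array([-.13,.0,.03])
t=np.array([.402,.346,0]);a=-.08;d=np.array([-np.sin(a),np.cos(a),0])*.042
plan(('T',p),('T',q),('R',flat(a)),('T',t+d+[0,0,.15]),('T',t+d+[0,0,.037]))
E
```

```text
t: 19.73
tcp_pos: [0.5889, 0.0574, 0.1276]
eef_rot: [0.966, -0.027, 0.259, 0.006]
wrist_force: [0.2, -0.6, -0.2]
grip_width: 0.651
gripper_force: 0.0
t: 20.23
tcp_pos: [0.5886, 0.0556, 0.1285]
eef_rot: [0.965, -0.028, 0.26, 0.007]
wrist_force: [-3.7, -5.2, 4.2]
grip_width: 0.408
gripper_force: 30.0
[ 0.29  0.1  -0.57  2.11  0.47  0.48 -2.25]
T [-0.0031 -0.0009 -0.0325] rows 0.5229823065412834
T [-0.0972  0.0074 -0.091 ] rows 2.1346662502602136
R [-0.0066 -0.5253  0.0222] rows 2.796864060809335
T [-0.0607 -0.3265  0.0351] rows 5.342305991927577
T [ 0.    -0.     0.113] rows 1.8079999999999998
```

The stone is gripped at 35.5 mm, which is right. Lift and pull it out.

```bash
python3 -m handwheel '[[0,0,0,-0.015,0,0,0],[0,0,0,-0.02,0,0,0],[0,-0.0243,0.0019,-0.0228,0,0,0],[0,-0.0243,0.0019,-0.0228,0,0,0],[0,-0.0243,0.0019,-0.0228,0,0,0],[0,-0.0243,0.0019,-0.0228,0,0,0],[0,0,0,0,0,0,0]]'
python3 -m handwheel '[[0,0,0,0,-0.0016,-0.131,0.0055],[0,0,0,0,-0.0016,-0.131,0.0055],[0,0,0,0,-0.0016,-0.131,0.0055],[0,0,0,0,-0.0016,-0.131,0.0055],[0,0,0,0,0,0,0]]'
python3 - <<'E'
from h import *
print(np.round(status.read_state()["joint_positions"],2))
t=np.array([.402,.346,0]);a=-.08;d=np.array([-np.sin(a),np.cos(a),0])*.042
plan(('R',flat(a)),('T',t+d+[0,0,.15]),('T',t+d+[0,0,.037]))
E
```

```text
t: 21.1
tcp_pos: [0.4399, 0.0575, 0.189]
eef_rot: [0.965, -0.026, 0.26, 0.007]
wrist_force: [0.8, -0.2, -1.2]
grip_width: 0.409
gripper_force: 29.9
t: 21.72
tcp_pos: [0.4426, 0.0576, 0.1875]
eef_rot: [0.999, -0.039, -0.0, -0.002]
wrist_force: [0.1, -0.5, -3.0]
grip_width: 0.414
gripper_force: 29.9
[ 0.28  0.   -0.5   1.96 -0.    1.18 -1.87]
R [-0.0034  0.0004  0.0018] rows 0.020645363883275696
T [-0.0635 -0.3263  0.0375] rows 5.351990377382453
T [ 0.    -0.     0.113] rows 1.8079999999999998
```

```bash
python3 -m handwheel '[[0,-0.0091,-0.0466,0.005,0,0,0],[0,-0.0091,-0.0466,0.005,0,0,0],[0,-0.0091,-0.0466,0.005,0,0,0],[0,-0.0091,-0.0466,0.005,0,0,0],[0,-0.0091,-0.0466,0.005,0,0,0],[0,-0.0091,-0.0466,0.005,0,0,0],[0,-0.0091,-0.0466,0.005,0,0,0],[0,0,0,0,0,0,0]]'
python3 - <<'E'
from h import *
print(np.round(status.read_state()["joint_positions"],2))
t=np.array([.402,.346,0]);a=-.08;d=np.array([-np.sin(a),np.cos(a),0])*.042
plan(('R',flat(a)),('T',t+d+[0,0,.037]))
import cv2
cv2.imwrite("pics/w4.png",np.hstack([optics.grab_frame("scene")[120:280,370:530,::-1],optics.grab_frame("side")[240:400,160:320,::-1]]).repeat(2,0).repeat(2,1))
E
```

```text
t: 22.72
tcp_pos: [0.4025, 0.3726, 0.1551]
eef_rot: [0.999, -0.035, 0.0, -0.002]
wrist_force: [-0.5, -0.1, -2.1]
grip_width: 0.41
gripper_force: 29.9
[-0.33  0.28 -0.57  1.75  0.16  1.15 -2.59]
R [-0.004   0.0001  0.0099] rows 0.056618420496337175
T [ 0.0016 -0.0155  0.1181] rows 1.9054789699460633
```

View pics/w4.png

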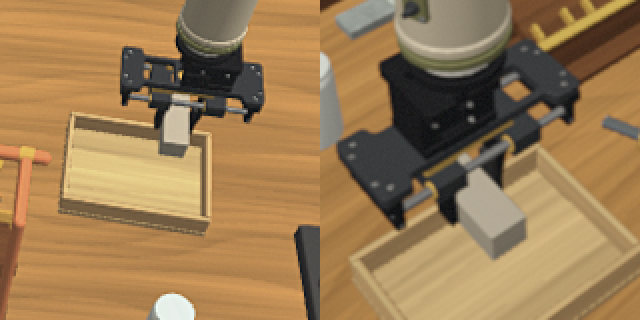

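The stone is level over the tray's left half and clear of the walls, but joint 7 is at its limit (-2.59). There is room to lay the stone slightly skewed, so I'll turn the tool by +0.15 rad and shift it a little towards +y.

```bash
python3 -m handwheel '[[0,0,0,0,0,0,-0.08],[0,0,0,0,0,0,-0.08],[0,0,0,0,0,0,0]]'
python3 - <<'E'
from h import *
print(np.round(status.read_state()["joint_positions"],2))
t=np.array([.402,.346,0]);a=-.08;d=np.array([-np.sin(a),np.cos(a),0])*.042
plan(('R',flat(.08)),('T',t+d+[0,0,.065]),('T',t+d+[0,0,.037]))
E
```

```text
t: 23.2
tcp_pos: [0.4064, 0.3672, 0.1555]
eef_rot: [0.999, 0.04, -0.0, -0.001]
wrist_force: [0.8, 0.4, -2.1]
grip_width: 0.411
gripper_force: 29.9
[-0.3   0.28 -0.6   1.75  0.17  1.16 -2.44]
R [-0.0021 -0.     -0.0009] rows 0.012406387458776614
T [ 0.0006 -0.0207  0.0905] rows 1.4848913615535297
T [ 0.    -0.     0.028] rows 0.44800000000000006
```

```bash
python3 -m handwheel '[[0,0,-0.0207,0.02,0,0,0],[0,0,0,0.03,0,0,0],[0,0,0,0.03,0,0,0],[0,0,0,0.02,0,0,0],[0,0,0,0.015,0,0,0],[0,0,0,0.002,0,0,0],[0,0,0,0,0,0,0]]'
```

```text
t: 24.08
tcp_pos: [0.4039, 0.3901, 0.039]
eef_rot: [0.999, 0.041, -0.0, -0.001]
wrist_force: [-0.7, 0.3, -2.6]
grip_width: 0.414
gripper_force: 29.9
```

```bash
python3 -m handwheel '[[0,0,0,0.002,0,0,0],[0,0,0,0.001,0,0,0],[0.6,0,0,0,0,0,0],[0.6,0,0,0,0,0,0],[0.6,0,0,0,0,0,0],[0.6,0,0,-0.02,0,0,0],[0.6,0,0,-0.05,0,0,0],[0.65,0,0,-0.05,0,0,0]]'
python3 -m handwheel '[[0.65,0,0,-0.03,0,0,0],[0.65,0,0,0,0,0,0]]'
python3 - <<'E'
from h import *
c=SL[1];print(np.round(status.read_state()["joint_positions"],2))
plan(('R',flat(yaw)),('T',[.46,.0,.21]),('R',TILT),('T',c+nn*.10-up*.03),('T',c+nn*.011))
E
```

```text
t: 25.08
tcp_pos: [0.4035, 0.3896, 0.158]
eef_rot: [0.999, 0.041, -0.001, -0.001]
wrist_force: [0.5, 0.6, 0.0]
grip_width: 0.629
gripper_force: 0.0
t: 25.32
tcp_pos: [0.4046, 0.3907, 0.1894]
eef_rot: [0.999, 0.041, 0.002, -0.003]
wrist_force: [0.1, 0.2, -0.8]
grip_width: 0.65
gripper_force: 0.0
[-0.35  0.28 -0.59  1.68  0.16  1.22 -2.46]
R [-0.0056 -0.0032  0.1395] rows 0.7428990376181048
T [ 0.0776  0.3869 -0.0206] rows 6.322629154519996
R [0.     0.5236 0.    ] rows 2.7850998702037173
T [0.0346 0.0082 0.0467] rows 0.9387410941876393
T [0.03  0.    0.089] rows 1.5027228620074962
```

```bash
python3 -m handwheel '[[0.65,0.0029,0.0492,-0.0026,0,0,0],[0.65,0.0029,0.0492,-0.0026,0,0,0],[0.65,0.0029,0.0492,-0.0026,0,0,0],[0.65,0.0029,0.0492,-0.0026,0,0,0],[0.65,0.0029,0.0492,-0.0026,0,0,0],[0.65,0.0029,0.0492,-0.0026,0,0,0],[0.65,0.0029,0.0492,-0.0026,0,0,0],[0.65,0.0029,0.0492,-0.0026,0,0,0]]'
python3 -m handwheel '[[0.65,0,0,0,0,0,0.0695],[0.65,0,0,0,0,0,0.07],[0.65,0,0,0,0,0.131,0],[0.65,0,0,0,0,0.131,0],[0.65,0,0,0,0,0.131,0],[0.65,0,0,0,0,0.131,0],[0.65,0,0,0,0,0,0]]'
python3 - <<'E'
from h import *
c=SL[1];print(np.round(status.read_state()["joint_positions"],2))
plan(('R',TILT),('T',c+nn*.10-up*.03),('T',c+nn*.011))
E
```

```text
t: 26.32
tcp_pos: [0.4589, -0.0025, 0.2055]
eef_rot: [0.999, 0.041, -0.001, -0.001]
wrist_force: [0.5, -1.0, 0.3]
grip_width: 0.654
gripper_force: 0.0
t: 27.2
tcp_pos: [0.4573, -0.0012, 0.2043]
eef_rot: [0.966, -0.028, 0.258, 0.007]
wrist_force: [-0.8, -0.6, 0.6]
grip_width: 0.652
gripper_force: 0.0
[ 0.18 -0.37 -0.29  2.32 -0.02  0.66 -1.74]
R [-0.0004  0.0023 -0.0004] rows 0.012884750877727629
T [0.0397 0.0069 0.043 ] rows 0.9432131046287214
T [0.03  0.    0.089] rows 1.5027228620074962
```

```bash
python3 -m handwheel '[[0.65,0.02,0.0035,0.0215,0,0,0],[0.65,0.02,0.0035,0.0215,0,0,0],[0.65,0.015,0,0.025,0,0,0],[0.65,0.015,0,0.025,0,0,0],[0.65,0,0,0.02,0,0,0],[0.65,0,0,0.013,0,0,0],[0.65,0,0,0.005,0,0,0],[0.65,0,0,0,0,0,0]]'
python3 -m handwheel '[[0,0,0,0,0,0,0],[0,0,0,0,0,0,0],[0,0,0,0,0,0,0],[0,0,0,0,0,0,0]]'
python3 - <<'E'
from h import *
p=SL[1]+nn*.046;q=p+np.array([-.14,.0,.03])
plan(('T',p),('T',q),('R',flat(-.05)))
E
```

```text
t: 28.2
tcp_pos: [0.5847, -0.015, 0.1267]
eef_rot: [0.966, -0.028, 0.258, 0.007]
wrist_force: [-0.2, -0.1, 0.3]
grip_width: 0.649
gripper_force: 0.0
t: 28.7
tcp_pos: [0.5845, -0.0163, 0.1271]
eef_rot: [0.966, -0.029, 0.258, 0.007]
wrist_force: [-5.9, -3.8, 4.9]
grip_width: 0.407
gripper_force: 30.0
T [-0.0024 -0.0009 -0.0337] rows 0.5410037256949035
T [-0.1061  0.0082 -0.0958] rows 2.2908513701242166
R [ 0.0014 -0.5225 -0.009 ] rows 2.7798696653532784
```

```bash
python3 -m handwheel '[[0,0,0,-0.015,0,0,0],[0,0,0,-0.02,0,0,0],[0,-0.0265,0.002,-0.024,0,0,0],[0,-0.0265,0.002,-0.024,0,0,0],[0,-0.0265,0.002,-0.024,0,0,0],[0,-0.0265,0.002,-0.024,0,0,0],[0,0,0,0,0,0,0]]'
python3 -m handwheel '[[0,0,0,0,0,-0.131,-0.002],[0,0,0,0,0,-0.131,-0.002],[0,0,0,0,0,-0.131,-0.002],[0,0,0,0,0,-0.131,-0.002],[0,0,0,0,0,0,0]]'
python3 - <<'E'
from h import *
print(np.round(status.read_state()["joint_positions"],2))
t=np.array([.402,.346,0]);a=-.08;d=np.array([-np.sin(a),np.cos(a),0])*-.044
plan(('T',t+d+[0,0,.14]),('T',t+d+[0,0,.037]))
E
```

```text
t: 29.58
tcp_pos: [0.4256, -0.0144, 0.1875]
eef_rot: [0.966, -0.028, 0.259, 0.007]
wrist_force: [0.3, -0.4, -2.3]
grip_width: 0.409
gripper_force: 29.9
t: 30.2
tcp_pos: [0.4286, -0.014, 0.1862]
eef_rot: [1.0, -0.025, -0.002, -0.0]
wrist_force: [0.9, 0.5, -2.0]
grip_width: 0.41
gripper_force: 29.9
[ 0.22 -0.04 -0.28  2.01 -0.01  1.18 -1.68]
T [-0.0456 -0.3143  0.0466] rows 5.135275193312551
T [3.00e-04 1.00e-04 1.03e-01] rows 1.6480000000000001
```

```bash
python3 -m handwheel '[[0,-0.0065,-0.0449,0.0066,0,0,0],[0,-0.0065,-0.0449,0.0066,0,0,0],[0,-0.0065,-0.0449,0.0066,0,0,0],[0,-0.0065,-0.0449,0.0066,0,0,0],[0,-0.0065,-0.0449,0.0066,0,0,0],[0,-0.0065,-0.0449,0.0066,0,0,0],[0,-0.0065,-0.0449,0.0066,0,0,0],[0,0,0,0,0,0,0]]'
python3 - <<'E'
from h import *
import cv2
print(np.round(status.read_state()["joint_positions"],2))
t=np.array([.402,.346,0]);a=-.08;d=np.array([-np.sin(a),np.cos(a),0])*-.044
plan(('T',t+d+[0,0,.039]))
cv2.imwrite("pics/w5.png",np.hstack([optics.grab_frame("scene")[120:280,370:530,::-1],optics.grab_frame("side")[240:400,160:320,::-1]]).repeat(2,0).repeat(2,1))
E
```

```text
t: 31.2
tcp_pos: [0.3954, 0.3054, 0.1406]
eef_rot: [1.0, -0.022, -0.0, -0.001]
wrist_force: [-0.1, -0.6, -3.1]
grip_width: 0.409
gripper_force: 29.9
[-0.17  0.2  -0.62  1.88  0.13  1.1  -2.46]
T [0.0033 0.0034 0.1016] rows 1.6276792809075598
```

View pics/w5.png

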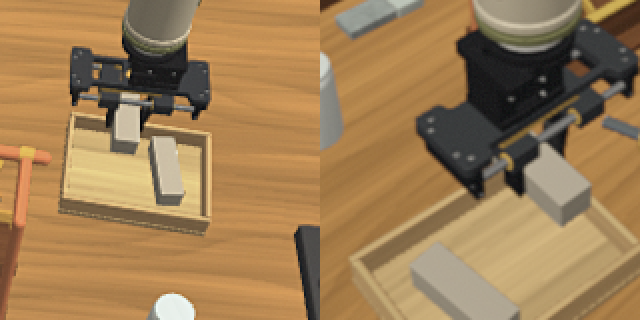

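The first stone lies flat in the tray, centred near (166,170), with a small gap at its far end. The second is aligned over the free half. I'll set it about 8 mm closer to the robot and lower it.

```bash
python3 -m handwheel '[[0,-0.003,0.002,0.02,0,0,0],[0,-0.002,0,0.03,0,0,0],[0,0,0,0.025,0,0,0],[0,0,0,0.02,0,0,0],[0,0,0,0.007,0,0,0],[0,0,0,0,0,0,0]]'
python3 -m handwheel '[[0,0,0,0.002,0,0,0],[0,0,0,0.001,0,0,0],[0.58,0,0,0,0,0,0],[0.58,0,0,0,0,0,0],[0.58,0,0,0,0,0,0],[0.58,0,0,-0.02,0,0,0],[0.58,0,0,-0.05,0,0,0],[0.58,0,0,-0.06,0,0,0]]'
python3 -m handwheel '[[0.58,0,0,-0.06,0,0,0],[0.58,0,0.06,0,0,0,0],[0.58,0,0.06,0,0,0,0],[0.58,0,0.06,0,0,0,0],[0.58,0,0.06,0,0,0,0],[0.58,0,0,0,0,0,0],[0.58,0,0,0,0,0,0]]'
python3 - <<'E'
from h import *
import cv2
cv2.imwrite("pics/w6.png",np.hstack([optics.grab_frame("scene")[120:320,170:500,::-1],optics.grab_frame("side")[120:400,170:490,::-1][:200]]))
cv2.imwrite("pics/w6.png",np.vstack([cv2.resize(optics.grab_frame("scene")[120:300,170:500,::-1],(660,360)),cv2.resize(optics.grab_frame("side")[170:400,160:500,::-1],(660,240))[:,:]]))
E
```

```text
t: 32.05
tcp_pos: [0.3923, 0.2996, 0.0394]
eef_rot: [1.0, -0.025, -0.0, 0.0]
wrist_force: [0.1, -0.4, -1.9]
grip_width: 0.413
gripper_force: 29.9
t: 33.05
tcp_pos: [0.3916, 0.2999, 0.167]
eef_rot: [1.0, -0.025, -0.002, 0.0]
wrist_force: [2.1, 0.3, 1.4]
grip_width: 0.58
gripper_force: 0.0
t: 33.92
tcp_pos: [0.3805, 0.061, 0.2264]
eef_rot: [1.0, -0.025, -0.0, -0.0]
wrist_force: [0.0, 0.8, 0.9]
grip_width: 0.582
gripper_force: 0.0
```

View pics/w6.png

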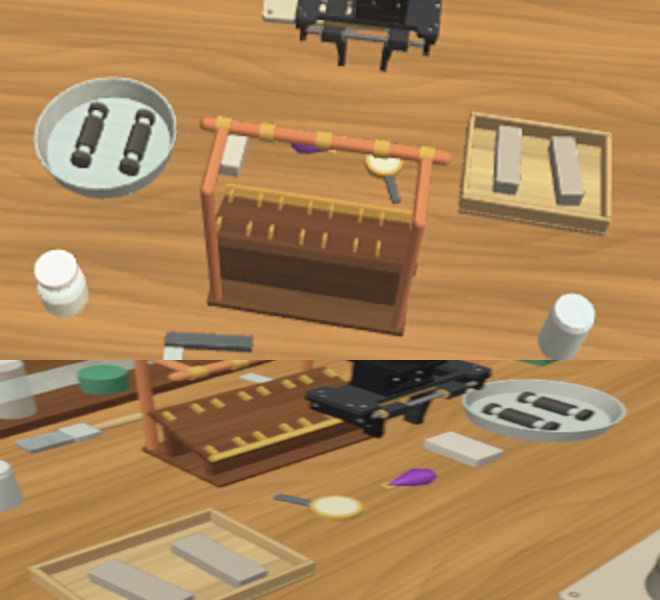

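The rack is empty. Both rollers lie in the pan near (90,135) and (138,142), both stones lie in the tray, and the bystanders haven't moved. I'll check numerically that the stones lie flat.

```bash
python3 - <<'E'
from h import *
for p in((510,126),(507,186),(565,137),(569,197),(471,116),(610,133)): print("S",ray("scene",np.array(p)/2+[170,120],.040).round(3))
k=np.array([340/660,230/240])
for p in((189,539),(250,578),(106,567)): print("D",ray("side",np.array([p[0],p[1]-360])*k+[160,170],.040).round(3))
E
```

```text
S [0.338 0.303 0.04 ]
S [0.454 0.295 0.04 ]
S [0.351 0.388 0.04 ]
S [0.464 0.387 0.04 ]
S [0.325 0.242 0.04 ]
S [0.335 0.459 0.04 ]
D [0.436 0.297 0.04 ]
D [0.332 0.312 0.04 ]
D [0.446 0.394 0.04 ]
```

Both stones measure about 110 mm at the expected top height, so they lie flat, and no force showed while lowering them below the rim. Handing in.

```bash
python3 -c "from cell import sign_off;print(sign_off())"
```

```text
the job is handed in; nothing more can be done
None
```

I handed the job in at about 34 s: both rollers lie in the pan, both stones lie flat in the tray, and the other things on the bench look unmoved in the last pictures; the sign-off gave no verdict.

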